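# Scan the batch and strip the drying bar

## Task

First pick up the barcode scanner and hold it steady for a second or two, aimed from in front at the middle of the label on the stand, its window roughly a hand's breadth from it, then lay it back on its cork mat. Slide the stop collar off the end of the bar and put it in the steel hardware box, then slide off everything else that hangs on the bar: each long white sleeve goes into a compartment of its own in the grey tray, and the short metal spacers go into the hardware box with the collar. Leave the wash bottle, beaker and carton alone.

Things in the scene. Friction and masses are not known exactly. Their poses are not given: they have to be found in the camera images.
- rig: The bar stand, fixed to the bench: foot plate 130 mm (its x) x 360 mm (its y), 12 mm high, running under the bar and ending 30 mm short of below its tip; upright post 50 x 60 mm, 200 mm high, centred on the origin, which lies on the bench. The bar runs from the post towards -y. The label's face looks to -x.
- bar_root (a point): Point on the bar's centre line where it leaves the post. The bar is a plain level steel rod, 12 mm in diameter, 320 mm long, centre line 160 mm above the bench, held at this end only. Axes as the stand.
- bar_tip (a point): Centre of the bar's free end, 320 mm from bar_root; everything comes off over this end. The bar's direction is given by bar_root and bar_tip.
- label (a point): Centre of the barcode label (74 x 56 mm, white, black stripes), 77 mm above the bench, on a grey card plate 90 x 80 mm in front of and below the bar (plate top at 111 mm). The label faces its own -x, which points to the robot's side and 32 degrees upward. It is read by a window 40 to 150 mm away pointing at its centre, held level or square to it.
- collar_mid (a point): Stop collar: dark steel ring, outer diameter 42 mm, 18 mm long, bore 18 mm, about 90 g, with a black thumbscrew standing out to 36 mm from the centre. The screw is slack: it slides freely. Origin at its centre, y along its bore, z along the thumbscrew (up at the start). Hangs outermost on the bar, 22 mm from the tip, centre 3 mm below the bar's centre line.
- sleeve0_mid (a point): White ceramic sample sleeve, a plain tube 34 mm in outer diameter, 36 mm long, bore 22 mm, about 50 g. Origin at its centre, y along its bore. At the start it hangs loose at one of five places along the bar (46 mm apart), centre 5 mm below the bar's centre line; may be absent (None).
- sleeve1_mid (a point): White ceramic sample sleeve, a plain tube 34 mm in outer diameter, 36 mm long, bore 22 mm, about 50 g. Origin at its centre, y along its bore. At the start it hangs loose at one of five places along the bar (46 mm apart), centre 5 mm below the bar's centre line; may be absent (None).
- sleeve2_mid (a point): White ceramic sample sleeve, a plain tube 34 mm in outer diameter, 36 mm long, bore 22 mm, about 50 g. Origin at its centre, y along its bore. At the start it hangs loose at one of five places along the bar (46 mm apart), centre 5 mm below the bar's centre line; may be absent (None).
- spacer0_mid (a point): Brass spacer, a short ring 38 mm in outer diameter, 16 mm long, bore 22 mm, about 60 g. Origin at its centre, y along its bore. At the start it hangs loose at one of five places along the bar (46 mm apart), centre 5 mm below the bar's centre line; may be absent (None).
- spacer1_mid (a point): Brass spacer, a short ring 38 mm in outer diameter, 16 mm long, bore 22 mm, about 60 g. Origin at its centre, y along its bore. At the start it hangs loose at one of five places along the bar (46 mm apart), centre 5 mm below the bar's centre line; may be absent (None).
- tray: Grey plastic sample tray fixed to the bench, 104 mm (its x) x 176 mm (its y), 22 mm high, floor and walls 5 mm thick, two dividers as high as the walls giving three compartments in a row along its y, each 94 mm (x) x about 52 mm (y). Origin at the centre of its underside.
- bay0 (a point): Centre of the floor of tray compartment 0 (its -y end), 5 mm above the bench; axes as the tray.
- bay1 (a point): Centre of the floor of tray compartment 1 (the middle one), 5 mm above the bench; axes as the tray.
- bay2 (a point): Centre of the floor of tray compartment 2 (its +y end), 5 mm above the bench; axes as the tray.
- bin: Open steel hardware box fixed to the bench, 160 mm (its x) x 140 mm (its y), 45 mm high, walls and floor 4 mm. Origin at the centre of its underside.
- mat: Brown cork mat fixed to the bench, 190 mm (its x) x 120 mm (its y), 4 mm thick, the scanner's place. Origin at the centre of its underside.
- scanner_mid (a point): Centre (half-way up) of the hand-held barcode scanner, 120 mm long, 160 g: grey grip 32 mm wide, 36 mm high, from 60 mm behind to 30 mm ahead of this point, then a black head 46 mm wide, 40 mm high, amber window on its front end. x points from grip to window, z up. Lies on the mat at the start, 20 mm from mat top to this point. Reads straight ahead, no trigger.
- scanner_window (a point): Centre of the scanner's window, 60 mm ahead of scanner_mid along the scanner's x; same axes.
- washbottle: Bystander: white plastic wash bottle with blue cap, 56 mm diameter, 120 mm high; origin under its centre. Stands beyond the work.
- beaker: Bystander: glass beaker, 72 mm diameter, 90 mm high; origin under its centre.
- carton: Bystander: flat green carton 50 x 100 x 35 mm; origin under its centre.
There are look-alikes about, which are no part of the job. What is shaped like the part that bears scanner_mid but red is not meant. What is shaped like the part that bears sleeve2_mid but green is not meant.

How it is judged:
On the way, in this order (a step that is already met when the one before it is completed fails the run):
1. the held scanner is aimed steadily at the label: label 40 to 150 mm ahead of the window, within 18 mm of its line of sight, not more than 46 degrees off square, for 1 s (x of label in the frame of scanner_window between 0.04 and 0.15 m and y of label in the frame of scanner_window between -0.018 and 0.018 m and z of label in the frame of scanner_window between -0.018 and 0.018 m and angle between the x axis of scanner_window and the x axis of label, either way round below 0.8 rad and linear speed of scanner below 0.03 m/s and contact force between the fingers and scanner above 1 N), for 1 s.
2. the collar lies in the hardware box, released (x of collar_mid in the frame of bin between -0.076 and 0.076 m and y of collar_mid in the frame of bin between -0.066 and 0.066 m and height (world z) of collar_mid below 0.055 m and contact force between the fingers and collar below 0.3 N), for 0.2 s.
At the end, for the whole second after the job is handed in: Every sleeve rests on the floor of a tray compartment of its own (centre within 36 mm of the compartment's centre seen from above and below 31 mm height), the collar and every spacer rest inside the hardware box, the scanner rests lying on the mat (its centre over the mat), all at rest (((horizontal distance between sleeve0_mid and bay0 below 0.036 m and height (world z) of each of sleeve0_mid, sleeve1_mid, sleeve2_mid below 0.031 m and horizontal distance between sleeve1_mid and bay1 below 0.036 m and horizontal distance between sleeve2_mid and bay2 below 0.036 m) or (horizontal distance between sleeve0_mid and bay0 below 0.036 m and height (world z) of each of sleeve0_mid, sleeve1_mid, sleeve2_mid below 0.031 m and horizontal distance between sleeve1_mid and bay2 below 0.036 m and horizontal distance between sleeve2_mid and bay1 below 0.036 m) or (horizontal distance between sleeve0_mid and bay1 below 0.036 m and height (world z) of each of sleeve0_mid, sleeve1_mid, sleeve2_mid below 0.031 m and horizontal distance between sleeve1_mid and bay0 below 0.036 m and horizontal distance between sleeve2_mid and bay2 below 0.036 m) or (horizontal distance between sleeve0_mid and bay1 below 0.036 m and height (world z) of each of sleeve0_mid, sleeve1_mid, sleeve2_mid below 0.031 m and horizontal distance between sleeve1_mid and bay2 below 0.036 m and horizontal distance between sleeve2_mid and bay0 below 0.036 m) or (horizontal distance between sleeve0_mid and bay2 below 0.036 m and height (world z) of each of sleeve0_mid, sleeve1_mid, sleeve2_mid below 0.031 m and horizontal distance between sleeve1_mid and bay0 below 0.036 m and horizontal distance between sleeve2_mid and bay1 below 0.036 m) or (horizontal distance between sleeve0_mid and bay2 below 0.036 m and height (world z) of each of sleeve0_mid, sleeve1_mid, sleeve2_mid below 0.031 m and horizontal distance between sleeve1_mid and bay1 below 0.036 m and horizontal distance between sleeve2_mid and bay0 below 0.036 m)) and linear speed of each of sleeve0, sleeve1, sleeve2, spacer0, spacer1, collar, scanner below 0.05 m/s and x of scanner_mid in the frame of mat between -0.095 and 0.095 m and y of scanner_mid in the frame of mat between -0.06 and 0.06 m and height (world z) of scanner_mid below 0.035 m and x of spacer0_mid in the frame of bin between -0.076 and 0.076 m and y of spacer0_mid in the frame of bin between -0.066 and 0.066 m and height (world z) of each of spacer0_mid, spacer1_mid, collar_mid below 0.055 m and x of spacer1_mid in the frame of bin between -0.076 and 0.076 m and y of spacer1_mid in the frame of bin between -0.066 and 0.066 m and x of collar_mid in the frame of bin between -0.076 and 0.076 m and y of collar_mid in the frame of bin between -0.066 and 0.066 m); the robot touches nothing.
It fails at once if the wash bottle is moved more than 40 mm (distance of washbottle from where it was at the start of the episode above 0.04 m).
It fails at once if the beaker is moved more than 40 mm (distance of beaker from where it was at the start of the episode above 0.04 m).
It fails at once if the carton is moved more than 40 mm (distance of carton from where it was at the start of the episode above 0.04 m).
Of sleeve0, sleeve1, sleeve2, spacer0, spacer1 only 3 to 5 are there at a start; the rules pass over those that are not, and their reading is None.
At some moment in a run one of scanner may be knocked a few centimetres aside while the robot is not near it.
Once in a run the grip may slacken for a moment while it holds something.
It also fails if it takes over 210 s, if anything falls off the work surface, if the arm or the gripper's body presses on something with over 40 N, if the wrist force passes 120 N, or if a joint passes its speed limit or range.

## Robot

A 6-joint arm with a two-finger parallel gripper is mounted at the origin on the work surface. World frame = base frame: x ahead of the robot, y to its left, z up, the work surface at z = 0. Lengths are in m, angles in rad, forces in N, time in s.
With the tool pointing down it reaches from about 0.4 to 0.925 m from the base axis. Payload 3.4 kg.
Tool frame: the origin (TCP) lies midway between the tips of the shut fingers; the grasp point (between the pads) lies 19 mm behind it; z points along the fingers, y is the line along which they close (so a half turn about z gives the same grasp; the last joint's range is limited). The gripper opens to 85 mm and grips with 20 to 120 N. Pads are 22 mm wide; open, the fingers measure 114 mm over their backs; the gripper's body (76 mm by 85 mm) begins 54 mm behind the grasp point. The pads swing forward as they close: fully open they stand 13 mm farther back than shut.
Start: joints at [1.196, 0.307, 1.506, -0, 1.328, -0.073], TCP at [0.171, 0.549, 0.231] pointing down, gripper open.
Joint ranges: [-3.12, 3.12], [-1.05, 2.28], [0.14, 2.33], [-1.42, 4.57], [0.1, 2.73], [-2.68, 2.68]. Speed limits (rad/s): [2.57, 2.57, 3.14, 3.14, 3.14, 3.14].

## Interface

Orientations are given as a rotation vector (axis times angle).
In Python, from workcell import telemetry, cams, job gives the robot as it stands.
- The arm moves only by the tool arm_command, never from a script. Its argument "targets" is a list of rows, each a list of 7 numbers: the turn, a rotation vector about the world's x, y, z in rad, then the shift along the world's x, y, z in m, then the gripper's target within -1 to 1 (fully open at 1, half-way at 0, shut at -1). In form: [[rx, ry, rz, dx, dy, dz, fingers], ...]. A call has 1 to 8 rows; each row is the pose to reach, as a shift and turn from the pose commanded when the call began; what a row does not reach only later rows make up. A row lasts 1/10 s, in which the tool goes at most 50 mm and 8.59 degrees, less where a joint would pass 70% of its speed; a pose out of reach is approached as far as the arm can. A call with a gripper value outside its range is refused whole. The fingers move at their own pace and stop on an object; "squeeze" is the grip in N (left out, the last holds). Time passes only in rows, so rows that repeat a pose let the fingers close. It gives the time, the measured TCP pose, the force, the opening and the grip force at its end, in the units of the state.
- telemetry.get_obs(): the state, without advancing time (a new reading comes with each control period).
- cams.snapshot(name): name is "scene" or "top"; returns a dict with "pixels" (480x640x3 uint8, red, green, blue), "intrinsics" (3x3 intrinsics, pixels), "xyz" and "attitude" of the camera in the world. Camera axes: x right, y up, looking along -z (the intrinsics and any distortion apply to the point x, -y, -z); pixel columns grow to the right and rows downward; lengths in m; the calibration is good to about 2 mm. A picture is of the moment at which its call begins. There is no depth.
- job.close_job(): hands the job in; it is judged then, once.
Trained networks look in the newest picture that a camera, given by its name, has taken for a name from the list of things; names that differ only in an ending like _2 or _b are one class to them, and where a whole thing is asked for, a point or a joint stands for the part that bears it (a point fixed in the world has none). Each returns a list of dicts, best first, with "confidence" (0 to 1); they miss things now and then, are a little off and sometimes report something else, mostly with a low value. They report only what shows in the picture. A call takes as long as a camera call. They do not tell look-alikes from the thing itself.
- cams.find_in(camera, query): "point" ([x, y, z] in m, in the coordinates of the camera as it stood for that picture, good to about 4 mm: the middle of the surface that is visible of it).
The state is a dict: "clock": time; "qpos": joint angles; "joint_velocities": joint speeds; "joint_efforts": joint torques, N m; "tcp_pos": TCP position; "orientation": TCP orientation; "force": force on the tool from outside, world axes, zero at the start; "wrist_torque": the same for the moment, N m; "width": finger opening in m; "grasp_force": force on a finger pad.
Only numpy, scipy, OpenCV 4.12 (cv2) and the standard library are available. Lean on these libraries where they do the work, as an engineer would, in place of code of your own. Each camera call takes 0.05 s, during which the arm holds its last target. There are 200 camera calls.

## Working session

There is one attempt and no reset: what is moved stays moved. The work goes in short steps, Python scripts to look and compute and a tool call to move; the robot and the scene stay as the last step left them, time stands still between calls to the robot, and variables do not carry over. Pictures are saved under pics/ and viewed, at most 14 in all, crops included, and the job is handed in when it is done.

Besides the shell and the picture viewer there is one more tool, called after "Call:" as name(argument=value, ...) on one line, values as JSON. arm_command: Moves the arm, as the interface text tells. Its arguments: {"type":"object","properties":{"targets":{"type":"array","items":{"type":"array","items":{"type":"number"}}},"squeeze":{"type":"number"}},"required":["targets"]}

```bash
mkdir -p pics
cat > h.py <<'E'
import numpy as np, cv2
from scipy.spatial.transform import Rotation as R
from workcell import telemetry, cams, job
def rot(a):
    a=np.array(a,float)
    return a if a.shape==(3,3) else (R.from_rotvec(a).as_matrix() if a.size==3 else R.from_quat(a).as_matrix())
def snap(n,f=None):
    s=cams.snapshot(n)
    if f: cv2.imwrite('pics/'+f,cv2.cvtColor(s['pixels'],cv2.COLOR_RGB2BGR))
    return s
def w(s,p): return rot(s['attitude'])@np.array(p)+np.array(s['xyz'])
def proj(s,P):
    q=rot(s['attitude']).T@(np.array(P)-s['xyz']); q=s['intrinsics']@np.array([q[0],-q[1],-q[2]]); return q[:2]/q[2]
def ray(s,u,v,z):
    K=np.array(s['intrinsics']); d=np.linalg.inv(K)@[u,v,1]; d=rot(s['attitude'])@[d[0],-d[1],-d[2]]
    o=np.array(s['xyz']); return o+d*(z-o[2])/d[2]
def find(s,n,q,k=3):
    for r in cams.find_in(n,q)[:k]: print(n,q,round(r['confidence'],2),w(s,r['point']).round(3),proj(s,w(s,r['point'])).round())
E
python3 - <<'E'
from h import *
o=telemetry.get_obs(); print({k:np.round(v,3) for k,v in o.items()})
for n in ['scene','top']:
    s=snap(n,n+'0.png'); print(s['xyz'],s['attitude'],s['intrinsics'])
    for q in ['scanner_mid','rig','bar_tip','bar_root','label','collar_mid','sleeve0_mid','spacer0_mid','tray','bay0','bay2','bin','mat','washbottle','beaker','carton']: find(s,n,q,6 if 'sl' in q or 'sp' in q else 2)
E
```

```text
{'clock': np.float64(0.0), 'qpos': array([ 1.196,  0.308,  1.508, -0.   ,  1.328, -0.073]), 'joint_velocities': array([-0.001,  0.001,  0.002,  0.001, -0.001,  0.001]), 'joint_efforts': array([ 1.0000e-03, -4.5755e+01, -2.5191e+01,  0.0000e+00,  1.3000e-02,
        0.0000e+00]), 'tcp_pos': array([0.171, 0.548, 0.23 ]), 'orientation': array([-4.720e-01, -3.105e+00,  3.000e-03]), 'force': array([-0.138,  0.016,  0.18 ]), 'wrist_torque': array([-0.029, -0.019, -0.019]), 'grasp_force': np.float64(0.0), 'width': np.float64(0.085)}
[0.97751247 0.62370798 1.00684848] [0.23780529 0.92273932 2.44714047] [[487.5537051    0.         323.93966021]
 [  0.         487.5537051  241.42621123]
 [  0.           0.           1.        ]]
scene scanner_mid 0.74 [0.479 0.032 0.039] [377. 264.]
scene scanner_mid 0.59 [ 0.333 -0.116  0.037] [389. 208.]
scene rig 0.75 [0.669 0.244 0.014] [361. 372.]
scene bar_tip 0.73 [ 0.515 -0.4    0.008] [284. 182.]
scene bar_tip 0.71 [0.671 0.238 0.016] [359. 370.]
scene label 0.46 [0.6   0.165 0.074] [368. 317.]
scene collar_mid 0.57 [0.663 0.008 0.168] [307. 256.]
sce
[... 1419 characters left out ...]
377. 170.]
top collar_mid 0.45 [0.645 0.005 0.172] [294. 200.]
top sleeve0_mid 0.6 [0.645 0.225 0.166] [190. 201.]
top spacer0_mid 0.73 [0.645 0.143 0.172] [228. 200.]
top tray 0.97 [ 0.514 -0.396  0.007] [467. 267.]
top bay0 0.58 [ 0.511 -0.397  0.003] [467. 269.]
top bay0 0.49 [0.473 0.026 0.042] [289. 285.]
top bay2 0.58 [ 0.511 -0.397  0.003] [467. 269.]
top bay2 0.49 [0.473 0.026 0.042] [289. 285.]
top bin 0.7 [ 0.555 -0.183  0.007] [377. 251.]
top mat 0.78 [0.456 0.041 0.002] [284. 293.]
top washbottle 0.96 [ 0.748 -0.022  0.079] [308. 164.]
top beaker 0.96 [0.774 0.153 0.046] [235. 158.]
top carton 0.84 [ 0.75  -0.185  0.035] [377. 168.]
top carton 0.33 [0.454 0.044 0.001] [282. 294.]
```

```bash
ls . pics
```

```text
.:
h.py
pics

pics:
scene0.png
top0.png
```

View pics/scene0.png

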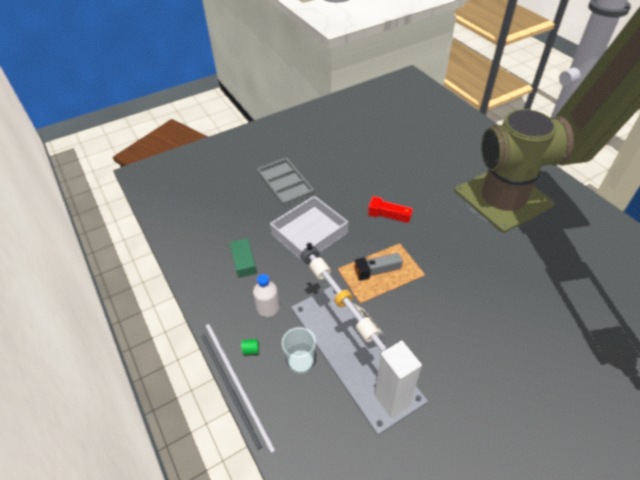

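View pics/top0.png

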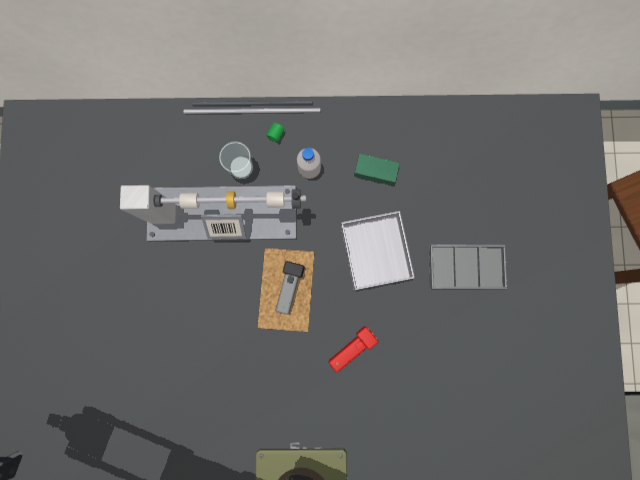

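Run:
```python
import cv2
a=cv2.imread('pics/top0.png'); cv2.imwrite('pics/c1.png',cv2.resize(a[170:335,115:315],None,fx=4,fy=3.6,interpolation=cv2.INTER_CUBIC)[:600])
a=cv2.imread('pics/scene0.png'); cv2.imwrite('pics/c2.png',cv2.resize(a[230:420,290:450],None,fx=5,fy=3.15,interpolation=cv2.INTER_CUBIC)[:600])
```

```text
(no output)
```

View pics/c1.png

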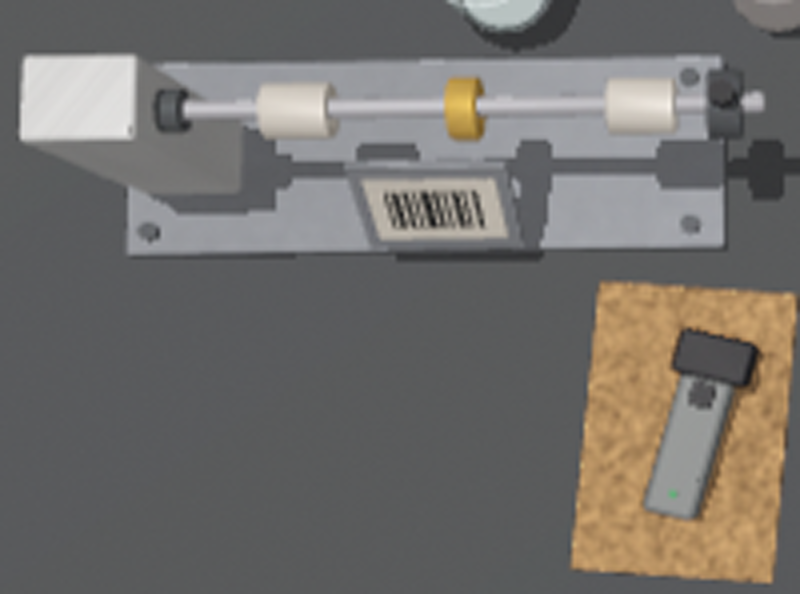

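Run:
```python
from h import *
s=snap('top')
def c(n,u,v,z):
    print(n,ray(s,115+u/4,170+v/3.6,z).round(4))
c('tip',764,101,.16);c('bar by spacer',420,107,.16);c('bar left',195,110,.16)
for p in [(22,58),(136,57),(132,140),(20,140)]: c('post',*p,.2)
for p in [(722,57),(725,247),(127,255)]: c('foot',*p,.012)
for p in [(259,97-12),(334,84),(336,136),(268,138)]: c('slA',*p,.155)
for p in [(607,80),(672,80),(678,131),(608,131)]: c('slB',*p,.155)
for p in [(447,80),(480,80),(484,137),(449,138)]: c('sp',*p,.155)
for p in [(708,72),(742,135)]: c('col',*p,.157)
for p in [(362,178),(500,178),(512,238),(380,244)]: c('label',*p,.077)
for p in [(683,330),(757,345),(748,385),(675,368)]: c('head',*p,.044)
for p in [(645,508),(697,518)]: c('grip',*p,.042)
for p in [(600,282),(797,295),(773,582),(571,568)]: c('mat',*p,.004)
for p in [(343,223),(400,213),(412,283),(356,289)]: print('bin',ray(s,*p,.045).round(4))
for p in [(431,245),(505,245),(506,290),(432,290)]: print('tray',ray(s,*p,.022).round(4))
for p in [(329,363),(366,328)]: print('red',ray(s,*p,.022).round(4))
```

```text
tip [ 0.6515 -0.0191  0.16  ]
bar by spacer [0.6495 0.1633 0.16  ]
bar left [0.6488 0.2829 0.16  ]
post [0.6712 0.3599 0.2   ]
post [0.6712 0.3013 0.2   ]
post [0.6232 0.3015 0.2   ]
post [0.6237 0.3588 0.2   ]
foot [0.7141 0.0114 0.012 ]
foot [0.5849 0.0097 0.012 ]
foot [0.5824 0.3683 0.012 ]
slA [0.6647 0.2508 0.155 ]
slA [0.6649 0.2106 0.155 ]
slA [0.6335 0.2088 0.155 ]
slA [0.6326 0.245  0.155 ]
slB [0.666  0.0648 0.155 ]
slB [0.6657 0.0301 0.155 ]
slB [0.6349 0.0268 0.155 ]
slB [0.6353 0.0641 0.155 ]
sp [0.6668 0.1503 0.155 ]
sp [0.6666 0.1326 0.155 ]
sp [0.6322 0.13   0.155 ]
sp [0.6318 0.1486 0.155 ]
col [0.6699 0.0108 0.157 ]
col [ 0.6318 -0.0073  0.157 ]
label [0.6219 0.2129 0.077 ]
label [0.6212 0.1342 0.077 ]
label [0.5828 0.1269 0.077 ]
label [0.5796 0.2017 0.077 ]
head [0.5269 0.0323 0.044 ]
head [ 0.5169 -0.0105  0.044 ]
head [ 0.4913 -0.0052  0.044 ]
head [0.5025 0.0369 0.044 ]
grip [0.4137 0.054  0.042 ]
grip [0.4072 0.0242 0.042 ]
mat [0.563  0.0853 0.004 ]
mat [ 0.5533 -0.0331  0.004 ]
mat [ 0.3649 -0.0179  0.004 ]
mat [0.3748 0.101  0.004 ]
bin [ 0.6163 -0.1014  0.045 ]
bin [ 0.6389 -0.2349  0.045 ]
bin [ 0.4754 -0.2579  0.045 ]
bin [ 0.4627 -0.1291  0.045 ]
tray [ 0.5657 -0.3095  0.022 ]
tray [ 0.5642 -0.4839  0.022 ]
tray [ 0.4585 -0.4804  0.022 ]
tray [ 0.4598 -0.308   0.022 ]
red [ 0.2947 -0.0658  0.022 ]
red [ 0.3733 -0.1523  0.022 ]
```

View pics/c2.png

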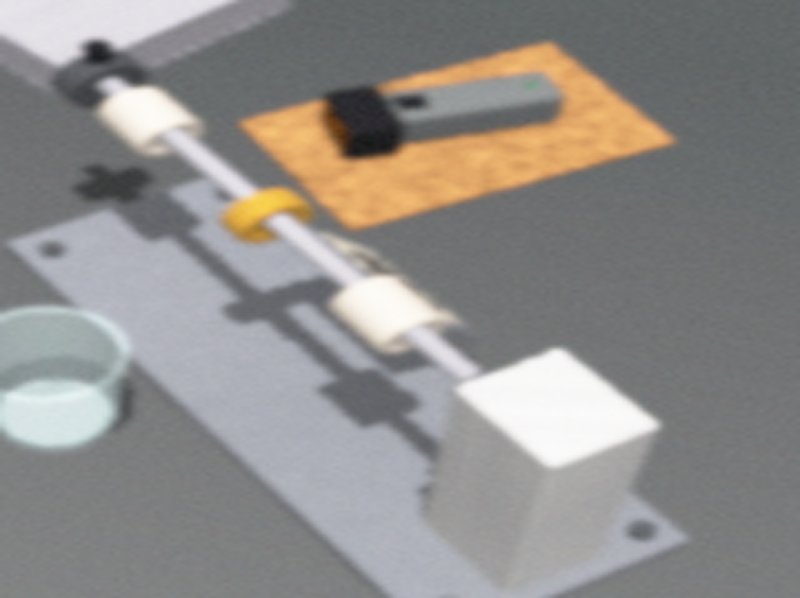

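Call:
arm_command(targets=[[0, 0, 0.055, 0.291, -0.522, -0.08, 1], [0, 0, 0.055, 0.291, -0.522, -0.08, 1], [0, 0, 0.055, 0.291, -0.522, -0.08, 1], [0, 0, 0.055, 0.291, -0.522, -0.08, 1], [0, 0, 0.055, 0.291, -0.522, -0.08, 1], [0, 0, 0.055, 0.291, -0.522, -0.08, 1], [0, 0, 0.055, 0.291, -0.522, -0.08, 1], [0, 0, 0.055, 0.291, -0.522, -0.08, 1]], squeeze=40)

```text
clock: 2.55
tcp_pos: [0.3648, 0.2011, 0.1784]
orientation: [0.386, 3.117, 0.001]
force: [0.9, -0.0, -0.5]
width: 0.0853
grasp_force: 0.0
```

Call:
arm_command(targets=[[0, 0, 0, 0.098, -0.176, -0.027, 1], [0, 0, 0, 0.098, -0.176, -0.027, 1], [0, 0, 0, 0.098, -0.176, -0.027, 1], [0, 0, 0, 0.098, -0.176, -0.027, 1], [0, 0, 0, 0.098, -0.176, -0.027, 1], [0, 0, 0, 0.098, -0.176, -0.027, 1]])

```text
clock: 3.15
tcp_pos: [0.4624, 0.0255, 0.151]
orientation: [-0.392, -3.116, -0.0]
force: [-0.5, -0.3, -0.7]
width: 0.0854
grasp_force: 0.0
```

Run:
```python
from h import *
s=snap('top'); find(s,'top','scanner_mid'); print(telemetry.get_obs()['tcp_pos'])
s=snap('scene'); find(s,'scene','scanner_mid')
```

```text
top scanner_mid 0.66 [ 0.326 -0.127  0.036] [356. 350.]
top scanner_mid 0.54 [0.411 0.037 0.042] [284. 312.]
top scanner_mid 0.35 [ 0.552 -0.182  0.008] [377. 252.]
[0.46110888 0.02738455 0.15113631]
scene scanner_mid 0.74 [0.483 0.035 0.04 ] [376. 266.]
scene scanner_mid 0.58 [ 0.343 -0.118  0.032] [386. 210.]
```

Scanner unmoved. Descend and grip.

Call:
arm_command(targets=[[0, 0, 0, 0, 0, -0.05, 1], [0, 0, 0, 0, 0, -0.1, 1], [0, 0, 0, 0, 0, -0.138, 1], [0, 0, 0, 0, 0, -0.138, 1], [0, 0, 0, 0, 0, -0.138, -1], [0, 0, 0, 0, 0, -0.138, -1], [0, 0, 0, 0, 0, -0.138, -1], [0, 0, 0, 0, 0, -0.138, -1]], squeeze=40)

```text
clock: 4.15
tcp_pos: [0.4636, 0.0269, 0.0153]
orientation: [0.386, 3.113, 0.001]
force: [-0.5, 1.6, 9.7]
width: 0.0312
grasp_force: 38.9
```

Call:
arm_command(targets=[[0, 0, 0, 0, 0, 0, -1], [0, 0, 0, 0, 0, 0, -1]])

```text
clock: 4.35
tcp_pos: [0.4636, 0.0268, 0.0152]
orientation: [0.386, 3.113, 0.001]
force: [-1.1, 1.8, 7.1]
width: 0.0315
grasp_force: 39.0
```

Call:
arm_command(targets=[[0, 0, 0, 0, 0, 0.03, -1], [0, 0, 0, 0, 0, 0.06, -1], [0, 0, 0.123, -0.013, 0.05, 0.06, -1], [0, 0, 0.246, -0.026, 0.1, 0.06, -1], [0, 0, 0.246, -0.026, 0.14, 0.055, -1], [0, 0, 0.246, -0.026, 0.143, 0.055, -1], [0, 0, 0.246, -0.026, 0.143, 0.055, -1]], squeeze=70)

```text
clock: 5.05
tcp_pos: [0.436, 0.1708, 0.069]
orientation: [-0.003, 3.14, 0.0]
force: [-0.5, -0.4, -2.5]
width: 0.0309
grasp_force: 70.5
```

Run:
```python
from h import *
print(telemetry.get_obs()['tcp_pos'],telemetry.get_obs()['width'])
ims=[]
for n in ['top','scene']:
    s=snap(n); find(s,n,'scanner_mid'); find(s,n,'scanner_window');find(s,n,'label')
    u,v=proj(s,[.52,.169,.08]).astype(int); ims.append(cv2.resize(s['pixels'][v-65:v+65,u-50:u+50],(400,520),interpolation=cv2.INTER_CUBIC)); print(n,u-50,v-65)
cv2.imwrite('pics/aim.png',cv2.cvtColor(np.hstack(ims),cv2.COLOR_RGB2BGR))
```

```text
[0.43598187 0.17076167 0.06895007] 0.030941520591044106
top scanner_mid 0.94 [ 0.328 -0.126  0.038] [356. 349.]
top scanner_mid 0.59 [0.475 0.156 0.097] [228. 283.]
top scanner_window 0.77 [ 0.328 -0.125  0.041] [355. 349.]
top scanner_window 0.72 [0.473 0.162 0.092] [225. 284.]
top scanner_window 0.59 [ 0.515 -0.396  0.007] [467. 266.]
top label 0.7 [0.608 0.166 0.08 ] [226. 225.]
top 173 198
scene scanner_mid 0.82 [0.48  0.17  0.091] [413. 291.]
scene scanner_mid 0.6 [ 0.334 -0.116  0.036] [389. 208.]
scene scanner_mid 0.2 [0.659 0.149 0.171] [343. 299.]
scene scanner_window 0.67 [0.485 0.174 0.099] [413. 291.]
scene scanner_window 0.61 [ 0.335 -0.117  0.036] [388. 208.]
scene scanner_window 0.48 [0.658 0.05  0.171] [319. 267.]
scene label 0.5 [0.6   0.161 0.074] [367. 316.]
scene 348 235
```

View pics/aim.png

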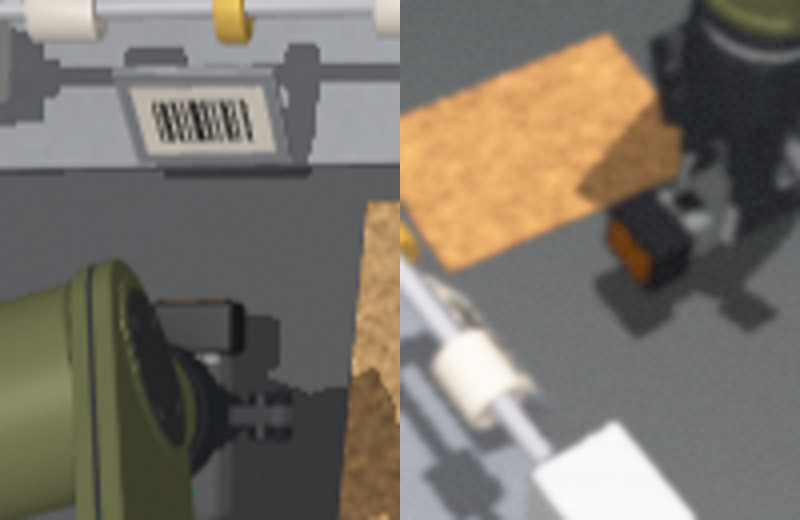

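Run:
```python
from h import *
s=snap('top'); t=snap('scene')
print('front top edge', [ray(s,173+u/4,198+v/4,z).round(4) for u,v,z in [(160,302,.098),(243,301,.098),(234,353,.098)]])
print('label',ray(s,173+203/4,198+121/4,.077))
for P in [(.5,.17,.079),(.5,.17,.07),(.51,.17,.079)]: print(P,'scene',proj(t,P),'top',proj(s,P))
a,b=ray(t,405.5,297,.06),ray(t,405.5,297,.1);print(a,b)
```

```text
front top edge [array([0.4973, 0.1886, 0.098 ]), array([0.4975, 0.1428, 0.098 ]), array([0.469 , 0.1473, 0.098 ])]
label [0.60123241 0.1709089  0.077     ]
(0.5, 0.17, 0.079) scene [405.72051581 297.66056181] top [223.16666862 272.75079988]
(0.5, 0.17, 0.07) scene [405.28621099 299.89014566] top [223.95719315 273.01088609]
(0.51, 0.17, 0.079) scene [402.21549528 299.58160334] top [223.24748736 268.29429007]
[0.48951917 0.15895583 0.06      ] [0.51013464 0.17858947 0.1       ]
```

Call:
arm_command(targets=[[0, 0, 0, 0.005, 0.004, 0, -1], [0, 0, 0, 0.005, 0.004, 0, -1], [0, 0, 0, 0.005, 0.004, 0, -1], [0, 0, 0, 0.005, 0.004, 0, -1], [0, 0, 0, 0.005, 0.004, 0, -1], [0, 0, 0, 0.005, 0.004, 0, -1], [0, 0, 0, 0.005, 0.004, 0, -1], [0, 0, 0, 0.005, 0.004, 0, -1]])

```text
clock: 6.35
tcp_pos: [0.4409, 0.1737, 0.0682]
orientation: [-0.001, -3.142, 0.0]
force: [-0.9, -0.0, -1.8]
width: 0.031
grasp_force: 70.5
```

Call:
arm_command(targets=[[0, 0, 0, 0, 0, 0, -1], [0, 0, 0, 0, 0, 0, -1], [0, 0, 0, 0, 0, 0, -1], [0, 0, 0, 0, 0, 0, -1], [0, 0, 0, 0, 0, 0, -1], [0, 0, 0, 0, 0, 0, -1], [0, 0, 0, 0, 0, 0, -1], [0, 0, 0, 0, 0, 0, -1]])

```text
clock: 7.15
tcp_pos: [0.441, 0.1737, 0.0682]
orientation: [-0.001, -3.142, -0.0]
force: [0.6, -1.0, -1.6]
width: 0.0308
grasp_force: 70.5
```

Call:
arm_command(targets=[[0, 0, 0, 0, 0, 0, -1], [0, 0, 0, 0, 0, 0, -1], [0, 0, 0, 0, 0, 0, -1], [0, 0, 0, 0, 0, 0, -1], [0, 0, 0, 0, 0, 0, -1]])

```text
clock: 7.65
tcp_pos: [0.441, 0.1737, 0.0682]
orientation: [0.001, 3.142, -0.0]
force: [-0.4, 0.3, -1.4]
width: 0.0307
grasp_force: 70.5
```

Run:
```python
from h import *
ims=[]
for n in ['top','scene']:
    s=snap(n); find(s,n,'scanner_window')
    u,v=proj(s,[.52,.169,.08]).astype(int); ims.append(cv2.resize(s['pixels'][v-65:v+65,u-50:u+50],(400,520),interpolation=cv2.INTER_CUBIC)); print(n,u-50,v-65)
cv2.imwrite('pics/aim2.png',cv2.cvtColor(np.hstack(ims),cv2.COLOR_RGB2BGR))
```

```text
top scanner_window 0.97 [ 0.323 -0.124  0.042] [355. 351.]
top scanner_window 0.76 [0.479 0.166 0.096] [223. 282.]
top 173 198
scene scanner_window 0.64 [0.488 0.182 0.097] [414. 295.]
scene scanner_window 0.57 [ 0.338 -0.114  0.035] [388. 209.]
scene 348 235
```

View pics/aim2.png

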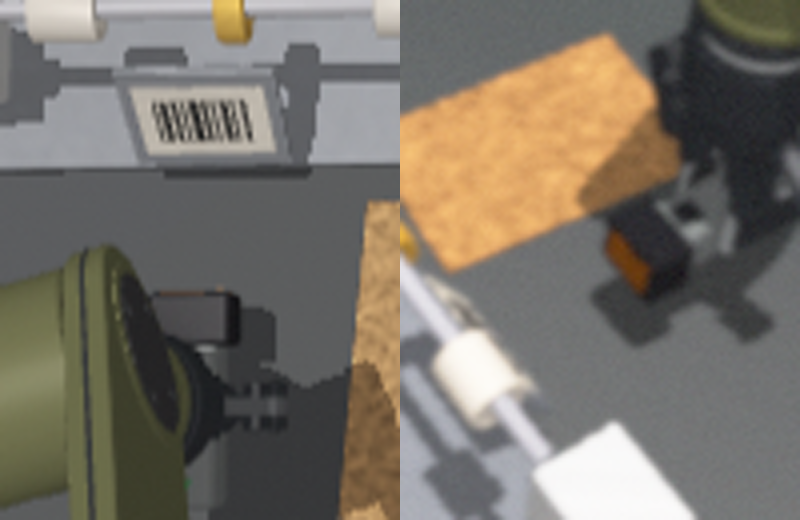

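Call:
arm_command(targets=[[0, 0, 0, 0, -0.04, 0, -1], [0, 0, -0.04, 0.01, -0.08, 0, -1], [0, 0, -0.08, 0.02, -0.12, 0, -1], [0, 0, -0.08, 0.02, -0.138, -0.02, -1], [0, 0, -0.08, 0.02, -0.138, -0.04, -1], [0, 0, -0.08, 0.02, -0.138, -0.05, -1], [0, 0, -0.08, 0.02, -0.138, -0.052, -1], [0, 0, -0.08, 0.02, -0.138, -0.052, -1]])

```text
clock: 8.65
tcp_pos: [0.4608, 0.036, 0.0162]
orientation: [-0.126, -3.139, 0.0]
force: [0.0, 0.3, -1.8]
width: 0.0307
grasp_force: 70.7
```

Call:
arm_command(targets=[[0, 0, 0, 0, 0, 0, 1], [0, 0, 0, 0, 0, 0, 1], [0, 0, 0, 0, 0, 0, 1], [0, 0, 0, 0, 0, 0, 1], [0, 0, 0, 0, 0, 0.04, 1], [0, 0, 0, 0, 0, 0.09, 1], [0, 0, 0, 0, 0, 0.14, 1], [0, 0, 0, 0, 0, 0.19, 1]])

```text
clock: 9.45
tcp_pos: [0.4604, 0.0358, 0.2083]
orientation: [-0.127, -3.139, -0.0]
force: [0.4, -0.3, -0.5]
width: 0.0853
grasp_force: 0.0
```

Call:
arm_command(targets=[[0, 0, -0.15, 0, 0, 0.045, 1], [0, 0, -0.3, 0.05, -0.034, 0.045, 1], [0, 0, -0.45, 0.1, -0.034, 0.045, 1], [0, 0, -0.6, 0.14, -0.034, 0.045, 1], [0, 0, -0.75, 0.18, -0.034, 0.045, 1], [0, 0, -0.89, 0.19, -0.034, 0.045, 1], [0, 0, -1.04, 0.19, -0.034, 0.045, 1], [0, 0, -1.19, 0.19, -0.034, 0.045, 1]])

```text
clock: 10.25
tcp_pos: [0.6513, 0.0018, 0.2504]
orientation: [-1.872, -2.522, 0.001]
force: [-0.3, -0.9, 0.7]
width: 0.0857
grasp_force: 0.0
```

Call:
arm_command(targets=[[0, 0, -0.149, 0, 0, 0, 1], [0, 0, -0.29, 0, 0, 0, 1], [0, 0, -0.29, 0, 0, 0, 1]])

```text
clock: 10.55
tcp_pos: [0.6507, 0.0019, 0.251]
orientation: [-2.21, -2.232, 0.001]
force: [-0.3, 0.4, -1.3]
width: 0.0855
grasp_force: 0.0
```

Run:
```python
from h import *
o=telemetry.get_obs(); print(o['tcp_pos'],rot(o['orientation']).round(3),o['qpos'].round(2))
for n in ['top','scene']:
    s=snap(n,'m_'+n+'.png'); find(s,n,'scanner_mid');find(s,n,'collar_mid')
```

```text
[0.6507005  0.00185272 0.25104281] [[-0.01   1.    -0.001]
 [ 1.     0.01   0.   ]
 [ 0.    -0.001 -1.   ]] [-0.06  0.4   1.31  0.    1.43 -0.07]
top scanner_mid 0.73 [ 0.328 -0.122  0.038] [354. 349.]
top scanner_mid 0.59 [ 0.508 -0.4    0.   ] [468. 270.]
scene scanner_mid 0.81 [0.483 0.045 0.037] [379. 269.]
scene scanner_mid 0.6 [ 0.333 -0.113  0.035] [390. 209.]
scene scanner_mid 0.21 [ 0.755 -0.169  0.031] [244. 259.]
scene collar_mid 0.46 [0.663 0.009 0.169] [307. 255.]
```

Call:
arm_command(targets=[[0, 0, 0, 0, 0, -0.04, 1], [0, 0, 0, 0, 0, -0.08, 1], [0, 0, 0, 0, 0, -0.113, 1], [0, 0, 0, 0, 0, -0.113, 1], [0, 0, 0, 0, 0, -0.113, -1], [0, 0, 0, 0, 0, -0.113, -1], [0, 0, 0, 0, 0, -0.113, -1], [0, 0, 0, 0, 0, -0.113, -1]], squeeze=40)

```text
clock: 11.65
tcp_pos: [0.6526, 0.0017, 0.1408]
orientation: [2.208, 2.23, 0.005]
force: [-0.2, -0.2, 5.5]
width: 0.0402
grasp_force: 40.5
```

Call:
arm_command(targets=[[0, 0, 0, 0, 0, 0, -1], [0, 0, 0, 0, 0, 0.003, -1]])

```text
clock: 11.85
tcp_pos: [0.6514, 0.0017, 0.1423]
orientation: [2.209, 2.232, 0.002]
force: [-0.5, 0.2, -0.7]
width: 0.0402
grasp_force: 40.4
```

Call:
arm_command(targets=[[0, 0, 0, 0, -0.01, 0, -1], [0, 0, 0, 0, -0.02, 0, -1], [0, 0, 0, 0, -0.03, 0, -1], [0, 0, 0, 0, -0.04, 0, -1], [0, 0, 0, 0, -0.06, 0, -1], [0, 0, 0, 0, -0.08, 0, -1], [0, 0, 0, 0, -0.08, 0, -1]])

```text
clock: 12.55
tcp_pos: [0.6507, -0.0818, 0.1407]
orientation: [2.213, 2.229, -0.003]
force: [-0.1, -0.0, -1.1]
width: 0.0402
grasp_force: 40.5
```

Run:
```python
from h import *
s=snap('scene'); find(s,'scene','collar_mid')
u,v=proj(s,[.65,-.04,.15]).astype(int); print(u,v)
cv2.imwrite('pics/col.png',cv2.cvtColor(cv2.resize(s['pixels'][v-60:v+60,u-60:u+60],(480,480),interpolation=cv2.INTER_CUBIC),cv2.COLOR_RGB2BGR))
```

```text
scene collar_mid 0.5 [ 0.656 -0.072  0.168] [292. 232.]
301 244
```

View pics/col.png

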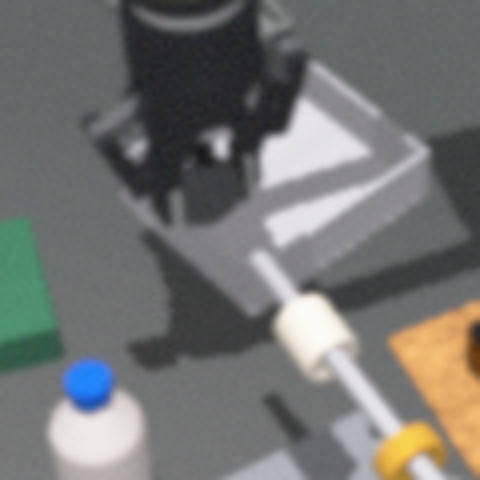

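Call:
arm_command(targets=[[0, 0, 0, -0.04, -0.028, 0, -1], [0, 0, 0, -0.08, -0.056, 0, -1], [0, 0, 0, -0.103, -0.073, 0, -1], [0, 0, 0, -0.103, -0.073, -0.04, -1], [0, 0, 0, -0.103, -0.073, -0.08, -1], [0, 0, 0, -0.103, -0.073, -0.11, -1], [0, 0, 0, -0.103, -0.073, -0.125, -1], [0, 0, 0, -0.103, -0.073, -0.125, -1]])

```text
clock: 13.45
tcp_pos: [0.5458, -0.1499, 0.0137]
orientation: [-2.206, -2.229, 0.004]
force: [-1.2, 0.6, -0.3]
width: 0.0401
grasp_force: 40.7
```

Call:
arm_command(targets=[[0, 0, 0, 0, 0, 0, 0.4], [0, 0, 0, 0, 0, 0, 0.4], [0, 0, 0, 0, 0, 0, 0.4], [0, 0, 0, 0, 0, 0.04, 0.4], [0, 0, 0, 0, 0, 0.09, 0.4], [0, 0, 0, 0, 0, 0.14, 0.6], [0, 0, 0, 0, 0, 0.19, 1], [0, 0, 0, 0, 0, 0.22, 1]])

```text
clock: 14.25
tcp_pos: [0.5497, -0.1518, 0.2422]
orientation: [2.205, 2.227, 0.006]
force: [-0.4, -0.0, 0.2]
width: 0.0855
grasp_force: 0.0
```

Run:
```python
from h import *
print(telemetry.get_obs()['tcp_pos'])
for n in ['scene','top']:
    s=snap(n); find(s,n,'collar_mid');find(s,n,'scanner_mid');find(s,n,'sleeve0_mid',4);find(s,n,'spacer0_mid')
```

```text
[ 0.54966351 -0.15178779  0.24221951]
scene collar_mid 0.6 [ 0.562 -0.142  0.035] [314. 235.]
scene scanner_mid 0.93 [ 0.334 -0.117  0.036] [389. 208.]
scene scanner_mid 0.81 [0.478 0.046 0.036] [381. 269.]
scene scanner_mid 0.72 [0.666 0.24  0.011] [361. 371.]
scene sleeve0_mid 0.8 [0.663 0.233 0.168] [364. 331.]
scene spacer0_mid 0.71 [0.657 0.145 0.169] [343. 298.]
top scanner_mid 0.84 [0.473 0.034 0.045] [285. 285.]
top scanner_mid 0.63 [ 0.348 -0.148  0.042] [365. 340.]
top sleeve0_mid 0.64 [0.645 0.225 0.166] [190. 201.]
top spacer0_mid 0.47 [0.644 0.142 0.172] [229. 201.]
```

Call:
arm_command(targets=[[0, 0, 0, 0.0, 0.04, 0.01, 1], [0, 0, 0, 0.03, 0.08, 0.01, 1], [0, 0, 0, 0.06, 0.115, 0.01, 1], [0, 0, 0, 0.085, 0.155, 0.01, 1], [0, 0, 0, 0.101, 0.198, 0.01, 1], [0, 0, 0, 0.101, 0.198, 0.01, 1], [0, 0, 0, 0.101, 0.198, 0.01, 1]])

```text
clock: 15.45
tcp_pos: [0.6487, 0.0479, 0.2446]
orientation: [-2.206, -2.234, 0.004]
force: [-0.4, -0.1, 0.4]
width: 0.0853
grasp_force: 0.0
```

Run:
```python
from h import *
o=telemetry.get_obs(); print(o['tcp_pos'],rot(o['orientation']).round(3))
```

```text
[0.64872003 0.04793737 0.24463452] [[-0.013  1.    -0.003]
 [ 1.     0.013 -0.   ]
 [-0.    -0.003 -1.   ]]
```

Call:
arm_command(targets=[[0, 0, 0, 0.002, -0.001, -0.04, 1], [0, 0, 0, 0.002, -0.001, -0.08, 1], [0, 0, 0, 0.002, -0.001, -0.108, 1], [0, 0, 0, 0.002, -0.001, -0.108, 1], [0, 0, 0, 0.002, -0.001, -0.108, -1], [0, 0, 0, 0.002, -0.001, -0.108, -1], [0, 0, 0, 0.002, -0.001, -0.108, -1], [0, 0, 0, 0.002, -0.001, -0.108, -1]], squeeze=40)

```text
clock: 16.25
tcp_pos: [0.6522, 0.0455, 0.1404]
orientation: [2.209, 2.23, 0.004]
force: [-0.1, -1.0, 3.2]
width: 0.0318
grasp_force: 40.1
```

Call:
arm_command(targets=[[0, 0, 0, 0, 0, 0, -1], [0, 0, 0, 0, 0, 0.004, -1], [0, 0, 0, 0, 0, 0.005, -1]])

```text
clock: 16.55
tcp_pos: [0.6511, 0.0459, 0.1438]
orientation: [2.21, 2.232, 0.001]
force: [0.3, 0.3, -0.5]
width: 0.0314
grasp_force: 39.7
```

Call:
arm_command(targets=[[0, 0, 0, 0, -0.02, 0, -1], [0, 0, 0, 0, -0.04, 0, -1], [0, 0, 0, 0, -0.06, 0, -1], [0, 0, 0, 0, -0.08, 0, -1], [0, 0, 0, 0, -0.1, 0, -1], [0, 0, 0, 0, -0.12, 0, -1], [0, 0, 0, 0, -0.14, 0, -1], [0, 0, 0, 0, -0.14, 0, -1]])

```text
clock: 17.35
tcp_pos: [0.651, -0.097, 0.143]
orientation: [2.212, 2.229, -0.001]
force: [0.2, 1.3, -0.1]
width: 0.0318
grasp_force: 39.7
```

Run:
```python
from h import *
for n in ['scene','top']:
    s=snap(n); find(s,n,'sleeve0_mid',4)
    if n=='scene':
        u,v=proj(s,[.65,-.04,.15]).astype(int)
        cv2.imwrite('pics/sl.png',cv2.cvtColor(cv2.resize(s['pixels'][v-60:v+60,u-60:u+60],(480,480),interpolation=cv2.INTER_CUBIC),cv2.COLOR_RGB2BGR))
```

```text
scene sleeve0_mid 0.71 [0.659 0.232 0.17 ] [366. 329.]
top sleeve0_mid 0.6 [0.644 0.226 0.169] [189. 202.]
```

View pics/sl.png

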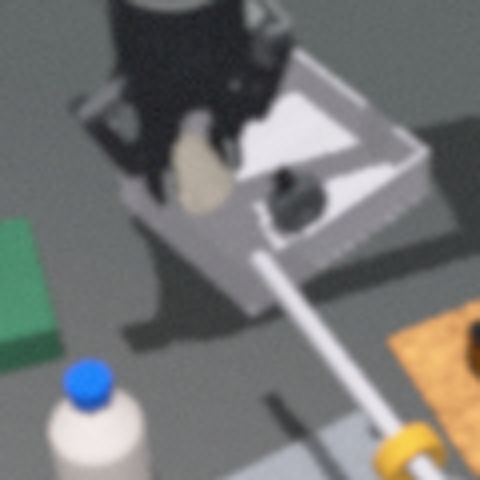

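Call:
arm_command(targets=[[0, 0, 0, -0.017, -0.043, 0, -1], [0, 0, 0, -0.034, -0.087, 0, -1], [0, 0, 0, -0.052, -0.131, 0, -1], [0, 0, 0, -0.069, -0.175, 0, -1], [0, 0, 0, -0.087, -0.22, 0, -1], [0, 0, 0, -0.105, -0.265, 0, -1], [0, 0, 0, -0.122, -0.31, 0, -1], [0, 0, 0, -0.139, -0.356, 0, -1]])

```text
clock: 18.35
tcp_pos: [0.5118, -0.4508, 0.1434]
orientation: [-2.209, -2.234, -0.001]
force: [0.6, -0.1, -0.4]
width: 0.0323
grasp_force: 39.7
```

Call:
arm_command(targets=[[0, 0, 0, 0, 0, -0.04, -1], [0, 0, 0, 0, 0, -0.08, -1], [0, 0, 0, 0, 0, -0.08, -1], [0, 0, 0, 0, 0, -0.08, -1]])

```text
clock: 18.75
tcp_pos: [0.512, -0.449, 0.0627]
orientation: [-2.207, -2.232, -0.0]
force: [0.6, 0.2, 0.3]
width: 0.0317
grasp_force: 39.9
```

Run:
```python
from h import *
o=telemetry.get_obs(); print(o['tcp_pos'],rot(o['orientation']).round(3))
ims=[]
for n in ['scene','top']:
    s=snap(n); find(s,n,'sleeve0_mid',4)
    u,v=proj(s,[.51,-.43,.06]).astype(int)
    ims.append(cv2.resize(s['pixels'][v-50:v+50,u-50:u+50],(400,400),interpolation=cv2.INTER_CUBIC))
cv2.imwrite('pics/sl2.png',cv2.cvtColor(np.hstack(ims),cv2.COLOR_RGB2BGR))
```

```text
[ 0.51200832 -0.44903247  0.06270487] [[-0.011  1.    -0.002]
 [ 1.     0.011  0.002]
 [ 0.002 -0.002 -1.   ]]
scene sleeve0_mid 0.91 [0.658 0.231 0.168] [366. 329.]
scene sleeve0_mid 0.26 [ 0.51  -0.441  0.091] [277. 152.]
top sleeve0_mid 0.68 [0.647 0.225 0.17 ] [190. 200.]
```

View pics/sl2.png

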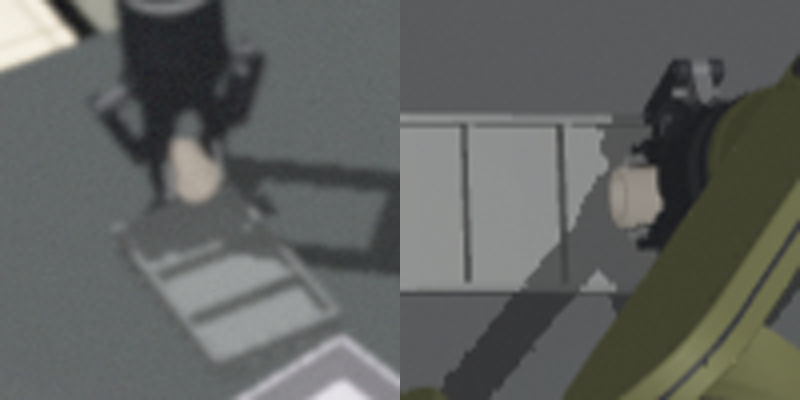

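Call:
arm_command(targets=[[0, 0, 0, 0, -0.004, -0.025, -1], [0, 0, 0, 0, -0.004, -0.04, -1], [0, 0, 0, 0, -0.004, -0.048, -1], [0, 0, 0, 0, -0.004, -0.048, -1]])

```text
clock: 19.35
tcp_pos: [0.5113, -0.4532, 0.0141]
orientation: [-2.208, -2.231, -0.0]
force: [-0.5, 1.3, -0.6]
width: 0.0319
grasp_force: 39.9
```

Call:
arm_command(targets=[[0, 0, 0, 0, 0, 0, 0.05], [0, 0, 0, 0, 0, 0, 0.05], [0, 0, 0, 0, 0, 0, 0.05], [0, 0, 0, 0, 0, 0.04, 0.05], [0, 0, 0, 0, 0, 0.09, 0.1], [0, 0, 0, 0, 0, 0.14, 0.6], [0, 0, 0, 0, 0, 0.19, 1], [0, 0, 0, 0, 0, 0.235, 1]])

```text
clock: 20.15
tcp_pos: [0.5121, -0.4544, 0.2539]
orientation: [2.208, 2.23, -0.0]
force: [0.4, -0.4, -0.1]
width: 0.0853
grasp_force: 0.0
```

Call:
arm_command(targets=[[0, 0, 0, 0.012, 0.046, 0, 1], [0, 0, 0, 0.024, 0.094, 0, 1], [0, 0, 0, 0.036, 0.142, 0, 1], [0, 0, 0, 0.048, 0.19, 0, 1], [0, 0, 0, 0.06, 0.238, 0, 1], [0, 0, 0, 0.07, 0.286, 0, 1], [0, 0, 0, 0.08, 0.334, 0, 1], [0, 0, 0, 0.09, 0.382, 0, 1]])

```text
clock: 20.95
tcp_pos: [0.6021, -0.0704, 0.2511]
orientation: [2.21, 2.231, 0.001]
force: [1.0, -1.7, 0.3]
width: 0.0856
grasp_force: 0.0
```

Run:
```python
from h import *
o=telemetry.get_obs(); print(o['tcp_pos'],rot(o['orientation']).round(3))
for n in ['scene','top']:
    s=snap(n); 
    for q in ['sleeve0_mid','scanner_mid','collar_mid']: find(s,n,q,3)
    u,v=proj(s,[.51,-.39,.02]).astype(int)
    c=s['pixels'][v-30:v+30,u-50:u+50].astype(int); m=(c.min(2)>150)&(c[...,0]-c[...,2]>12)
    ys,xs=np.where(m); print(n,'warm white px',m.sum(), ray(s,u-50+xs.mean(),v-30+ys.mean(),.03) if m.any() else '')
    cv2.imwrite('pics/t_%s.png'%n,cv2.cvtColor(cv2.resize(s['pixels'][v-60:v+60,u-60:u+60],(400,400),interpolation=cv2.INTER_CUBIC),cv2.COLOR_RGB2BGR))
a=np.hstack([cv2.imread('pics/t_scene.png'),cv2.imread('pics/t_top.png')]); cv2.imwrite('pics/t.png',a)
```

```text
[ 0.60211766 -0.07036828  0.25108593] [[-0.01   1.     0.001]
 [ 1.     0.01  -0.   ]
 [-0.     0.001 -1.   ]]
scene sleeve0_mid 0.8 [0.658 0.231 0.169] [366. 329.]
scene scanner_mid 0.84 [0.481 0.042 0.037] [378. 268.]
scene scanner_mid 0.57 [ 0.333 -0.115  0.035] [389. 209.]
scene collar_mid 0.46 [ 0.563 -0.14   0.034] [314. 236.]
scene warm white px 69 [ 0.51824752 -0.45841684  0.03      ]
top sleeve0_mid 0.76 [0.645 0.225 0.168] [190. 201.]
top sleeve0_mid 0.46 [0.64  0.226 0.011] [207. 217.]
top scanner_mid 0.94 [0.482 0.031 0.044] [286. 281.]
top scanner_mid 0.63 [ 0.343 -0.151  0.042] [366. 342.]
top warm white px 212 [ 0.51134535 -0.45310162  0.03      ]
```

View pics/t.png

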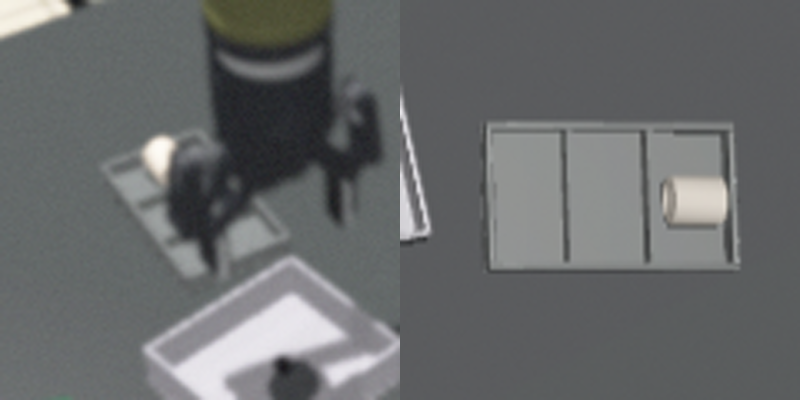

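Call:
arm_command(targets=[[0, 0, 0, 0.012, 0.045, 0, 1], [0, 0, 0, 0.024, 0.09, 0, 1], [0, 0, 0, 0.036, 0.135, 0, 1], [0, 0, 0, 0.048, 0.18, 0, 1], [0, 0, 0, 0.048, 0.21, 0, 1], [0, 0, 0, 0.048, 0.21, 0, 1], [0, 0, 0, 0.048, 0.21, 0, 1]])

```text
clock: 22.05
tcp_pos: [0.6501, 0.1368, 0.2499]
orientation: [2.21, 2.232, -0.002]
force: [0.7, -0.7, 0.3]
width: 0.0852
grasp_force: 0.0
```

Run:
```python
from h import *
o=telemetry.get_obs(); print(o['tcp_pos'],rot(o['orientation']).round(3))
```

```text
[0.65010131 0.1368097  0.2499248 ] [[-0.01   1.    -0.   ]
 [ 1.     0.01  -0.001]
 [-0.001 -0.001 -1.   ]]
```

Call:
arm_command(targets=[[0, 0, 0, 0, 0.003, -0.04, 1], [0, 0, 0, 0, 0.003, -0.08, 1], [0, 0, 0, 0, 0.003, -0.112, 1], [0, 0, 0, 0, 0.003, -0.112, 1], [0, 0, 0, 0, 0.003, -0.112, -1], [0, 0, 0, 0, 0.003, -0.112, -1], [0, 0, 0, 0, 0.003, -0.112, -1], [0, 0, 0, 0, 0.003, -0.112, -1]], squeeze=45)

```text
clock: 22.85
tcp_pos: [0.6514, 0.1406, 0.1408]
orientation: [2.209, 2.23, 0.005]
force: [-0.4, -1.3, 4.8]
width: 0.0359
grasp_force: 44.9
```

Call:
arm_command(targets=[[0, 0, 0, 0, 0, 0, -1], [0, 0, 0, 0, 0, 0.004, -1], [0, 0, 0, 0, 0, 0.005, -1]])

```text
clock: 23.15
tcp_pos: [0.6502, 0.141, 0.144]
orientation: [2.21, 2.232, 0.001]
force: [0.3, 0.2, -0.2]
width: 0.0358
grasp_force: 45.0
```

Call:
arm_command(targets=[[0, 0, 0, 0.0005, -0.03, 0, -1], [0, 0, 0, 0.001, -0.06, 0, -1], [0, 0, 0, 0.001, -0.09, 0, -1], [0, 0, 0, 0.001, -0.12, 0, -1], [0, 0, 0, 0.0015, -0.15, 0, -1], [0, 0, 0, 0.0015, -0.18, 0, -1], [0, 0, 0, 0.0015, -0.2, 0, -1], [0, 0, 0, 0.0015, -0.22, 0, -1]])

```text
clock: 23.95
tcp_pos: [0.6512, -0.0803, 0.143]
orientation: [-2.21, -2.232, 0.0]
force: [-0.0, 0.9, -1.7]
width: 0.0356
grasp_force: 45.0
```

Run:
```python
from h import *
for n in ['scene','top']:
    s=snap(n); find(s,n,'spacer0_mid',4)
    if n=='scene':
        u,v=proj(s,[.65,-.04,.15]).astype(int)
        cv2.imwrite('pics/sp.png',cv2.cvtColor(cv2.resize(s['pixels'][v-60:v+60,u-60:u+60],(480,480),interpolation=cv2.INTER_CUBIC),cv2.COLOR_RGB2BGR))
```

```text
scene spacer0_mid 0.7 [ 0.652 -0.074  0.164] [294. 232.]
```

Call:
arm_command(targets=[[0, 0, 0, -0.03, -0.036, 0, -1], [0, 0, 0, -0.06, -0.073, 0, -1], [0, 0, 0, -0.09, -0.11, 0, -1], [0, 0, 0, -0.103, -0.127, 0, -1], [0, 0, 0, -0.103, -0.127, -0.04, -1], [0, 0, 0, -0.103, -0.127, -0.08, -1], [0, 0, 0, -0.103, -0.127, -0.115, -1], [0, 0, 0, -0.103, -0.127, -0.126, -1]])

```text
clock: 24.95
tcp_pos: [0.546, -0.2039, 0.0139]
orientation: [-2.205, -2.229, 0.003]
force: [-0.5, -0.1, -0.7]
width: 0.0354
grasp_force: 45.1
```

Call:
arm_command(targets=[[0, 0, 0, 0, 0, 0, 0.2], [0, 0, 0, 0, 0, 0, 0.2], [0, 0, 0, 0, 0, 0, 0.2], [0, 0, 0, 0, 0, 0.04, 0.2], [0, 0, 0, 0, 0, 0.09, 0.2], [0, 0, 0, 0, 0, 0.14, 0.6], [0, 0, 0, 0, 0, 0.19, 1], [0, 0, 0, 0, 0, 0.235, 1]])

```text
clock: 25.75
tcp_pos: [0.549, -0.2064, 0.2574]
orientation: [2.207, 2.229, 0.003]
force: [0.5, -0.8, -1.3]
width: 0.0855
grasp_force: 0.0
```

Call:
arm_command(targets=[[0, 0, 0, 0.012, 0.048, 0, 1], [0, 0, 0, 0.024, 0.096, 0, 1], [0, 0, 0, 0.038, 0.144, 0, 1], [0, 0, 0, 0.05, 0.192, 0, 1], [0, 0, 0, 0.062, 0.24, 0, 1], [0, 0, 0, 0.076, 0.288, 0, 1], [0, 0, 0, 0.088, 0.336, 0, 1], [0, 0, 0, 0.1, 0.384, 0, 1]])

```text
clock: 26.55
tcp_pos: [0.649, 0.18, 0.2548]
orientation: [2.209, 2.231, 0.005]
force: [1.9, -0.8, 0.6]
width: 0.0852
grasp_force: 0.0
```

Run:
```python
from h import *
o=telemetry.get_obs(); print(o['tcp_pos'],rot(o['orientation']).round(3))
for n in ['scene','top']:
    s=snap(n); 
    for q in ['sleeve0_mid','scanner_mid','collar_mid','spacer0_mid']: find(s,n,q,3)
```

```text
[0.64898405 0.17996682 0.25481265] [[-0.01   1.     0.004]
 [ 1.     0.01   0.001]
 [ 0.001  0.004 -1.   ]]
scene scanner_mid 0.7 [0.482 0.046 0.036] [379. 269.]
scene scanner_mid 0.62 [ 0.318 -0.1    0.036] [397. 210.]
scene collar_mid 0.55 [ 0.561 -0.144  0.032] [314. 235.]
scene spacer0_mid 0.21 [0.478 0.06  0.006] [383. 280.]
top sleeve0_mid 0.71 [0.47  0.036 0.039] [284. 287.]
top scanner_mid 0.89 [0.471 0.033 0.046] [285. 286.]
top scanner_mid 0.86 [ 0.328 -0.124  0.038] [355. 349.]
top scanner_mid 0.37 [0.642 0.157 0.013] [235. 215.]
top collar_mid 0.44 [ 0.549 -0.145  0.04 ] [362. 252.]
top spacer0_mid 0.67 [ 0.545 -0.201  0.039] [386. 253.]
top spacer0_mid 0.63 [ 0.509 -0.449  0.033] [493. 268.]
```

Call:
arm_command(targets=[[0, 0, 0, 0, 0.025, 0, 1], [0, 0, 0, 0, 0.048, 0, 1], [0, 0, 0, 0, 0.048, 0, 1], [0, 0, 0, 0, 0.048, 0, 1]])

```text
clock: 27.45
tcp_pos: [0.6484, 0.225, 0.2522]
orientation: [2.21, 2.232, -0.001]
force: [-0.7, -0.8, -0.5]
width: 0.0854
grasp_force: 0.0
```

Call:
arm_command(targets=[[0, 0, 0, 0, 0, -0.04, 1], [0, 0, 0, 0, 0, -0.08, 1], [0, 0, 0, 0, 0, -0.112, 1], [0, 0, 0, 0, 0, -0.116, 1], [0, 0, 0, 0, 0, -0.116, -1], [0, 0, 0, 0, 0, -0.116, -1], [0, 0, 0, 0, 0, -0.116, -1], [0, 0, 0, 0, 0, -0.116, -1]], squeeze=40)

```text
clock: 28.25
tcp_pos: [0.6499, 0.2259, 0.1387]
orientation: [2.209, 2.231, 0.006]
force: [0.3, 0.4, 4.9]
width: 0.0318
grasp_force: 39.7
```

Call:
arm_command(targets=[[0, 0, 0, 0, 0, 0, -1], [0, 0, 0, 0, 0, 0.004, -1], [0, 0, 0, 0, 0, 0.005, -1]])

```text
clock: 28.55
tcp_pos: [0.6486, 0.2259, 0.1419]
orientation: [2.21, 2.233, 0.001]
force: [0.3, 0.7, -1.2]
width: 0.0314
grasp_force: 39.8
```

Call:
arm_command(targets=[[0, 0, 0, 0.0003, -0.03, 0, -1], [0, 0, 0, 0.0006, -0.06, 0, -1], [0, 0, 0, 0.001, -0.1, 0, -1], [0, 0, 0, 0.0014, -0.14, 0, -1], [0, 0, 0, 0.0018, -0.18, 0, -1], [0, 0, 0, 0.0022, -0.22, 0, -1], [0, 0, 0, 0.0026, -0.26, 0, -1], [0, 0, 0, 0.003, -0.3, 0, -1]])

```text
clock: 29.35
tcp_pos: [0.651, -0.0757, 0.141]
orientation: [-2.21, -2.232, 0.0]
force: [0.4, -0.2, -1.3]
width: 0.032
grasp_force: 39.8
```

Call:
arm_command(targets=[[0, 0, 0, -0.01, -0.045, 0, -1], [0, 0, 0, -0.029, -0.09, 0, -1], [0, 0, 0, -0.047, -0.135, 0, -1], [0, 0, 0, -0.066, -0.18, 0, -1], [0, 0, 0, -0.085, -0.225, 0, -1], [0, 0, 0, -0.104, -0.265, 0, -1], [0, 0, 0, -0.123, -0.3, 0, -1], [0, 0, 0, -0.139, -0.322, 0, -1]])

```text
clock: 30.15
tcp_pos: [0.5111, -0.399, 0.141]
orientation: [2.212, 2.23, -0.001]
force: [0.4, -0.3, -2.3]
width: 0.0319
grasp_force: 39.8
```

Run:
```python
from h import *
o=telemetry.get_obs(); print(o['tcp_pos'],o['width'],o['grasp_force'])
ims=[]
for n in ['scene','top']:
    s=snap(n); find(s,n,'sleeve0_mid',4)
    u,v=proj(s,[.51,-.37,.12]).astype(int)
    ims.append(cv2.resize(s['pixels'][v-50:v+50,u-50:u+50],(400,400),interpolation=cv2.INTER_CUBIC))
cv2.imwrite('pics/sl3.png',cv2.cvtColor(np.hstack(ims),cv2.COLOR_RGB2BGR))
```

```text
[ 0.51110295 -0.39903853  0.14095439] 0.03193806406952567 39.797057072792086
scene sleeve0_mid 0.65 [ 0.515 -0.387  0.167] [282. 141.]
top sleeve0_mid 0.68 [ 0.503 -0.385  0.169] [484. 266.]
```

View pics/sl3.png

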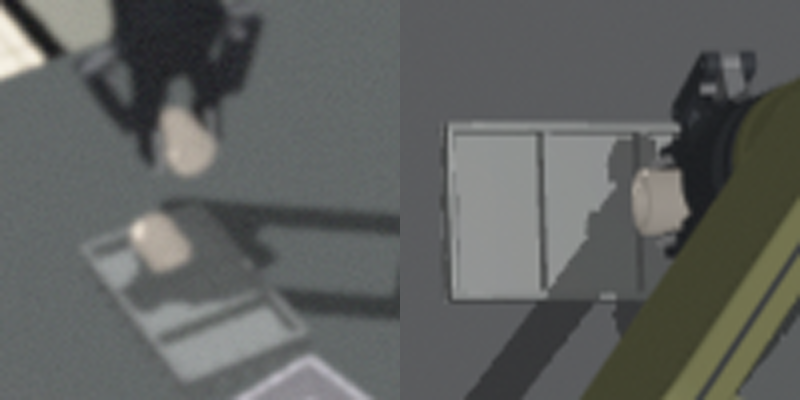

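Call:
arm_command(targets=[[0, 0, 0, 0.001, 0.03, 0, -1], [0, 0, 0, 0.001, 0.058, 0, -1], [0, 0, 0, 0.001, 0.058, -0.04, -1], [0, 0, 0, 0.001, 0.058, -0.08, -1], [0, 0, 0, 0.001, 0.058, -0.11, -1], [0, 0, 0, 0.001, 0.058, -0.12, -1], [0, 0, 0, 0.001, 0.058, -0.127, -1], [0, 0, 0, 0.001, 0.058, -0.127, -1]])

```text
clock: 31.15
tcp_pos: [0.5141, -0.3379, 0.0143]
orientation: [2.209, 2.233, 0.0]
force: [-0.4, -0.5, 0.2]
width: 0.0322
grasp_force: 39.8
```

Call:
arm_command(targets=[[0, 0, 0, 0, 0, 0, 0.05], [0, 0, 0, 0, 0, 0, 0.05], [0, 0, 0, 0, 0, 0, 0.05], [0, 0, 0, 0, 0, 0.04, 0.05], [0, 0, 0, 0, 0, 0.09, 0.1], [0, 0, 0, 0, 0, 0.14, 0.6], [0, 0, 0, -0.03, 0.03, 0.19, 1], [0, 0, 0, -0.06, 0.06, 0.22, 1]])

```text
clock: 31.95
tcp_pos: [0.4643, -0.2891, 0.2271]
orientation: [2.207, 2.227, 0.001]
force: [0.4, -0.5, 0.7]
width: 0.0851
grasp_force: 0.0
```

Call:
arm_command(targets=[[0, 0, 0, 0, 0.05, 0, 1], [0, 0, 0, 0, 0.1, 0, 1], [0, 0, 0, 0, 0.15, 0, 1], [0, 0, 0, 0, 0.2, 0, 1], [0, 0, 0, 0, 0.25, 0, 1], [0, 0, 0, 0, 0.3, 0, 1], [0, 0, 0, 0, 0.35, 0, 1], [0, 0, 0, 0, 0.4, 0, 1]])

```text
clock: 32.75
tcp_pos: [0.4627, 0.1141, 0.2246]
orientation: [2.21, 2.231, 0.003]
force: [1.5, -1.1, 0.3]
width: 0.0855
grasp_force: 0.0
```

Call:
arm_command(targets=[[0, 0, 0, -0.03, 0.05, 0, 1], [0, 0, 0, -0.06, 0.1, 0, 1], [0, 0, 0, -0.1, 0.15, 0, 1], [0, 0, 0, -0.13, 0.2, 0, 1], [0, 0, 0, -0.13, 0.2, 0, 1]])

```text
clock: 33.25
tcp_pos: [0.3311, 0.3141, 0.2244]
orientation: [-2.209, -2.233, -0.003]
force: [0.8, 0.1, 0.1]
width: 0.0856
grasp_force: 0.0
```

Run:
```python
from h import *
o=telemetry.get_obs(); print(o['tcp_pos'],o['clock'])
for n in ['scene','top']:
    s=snap(n,'end_'+n+'.png')
    for q in ['sleeve0_mid','scanner_mid','collar_mid','spacer0_mid']: find(s,n,q,3)
cv2.imwrite('pics/end.png',cv2.resize(cv2.imread('pics/end_top.png')[130:340,140:520],None,fx=2.1,fy=2.1,interpolation=cv2.INTER_CUBIC))
```

```text
[0.33114633 0.31405373 0.22440417] 33.25
scene sleeve0_mid 0.62 [ 0.522 -0.333  0.032] [293. 189.]
scene scanner_mid 0.89 [0.493 0.015 0.037] [368. 263.]
scene scanner_mid 0.83 [ 0.332 -0.116  0.037] [389. 208.]
scene collar_mid 0.45 [ 0.561 -0.141  0.034] [314. 235.]
scene spacer0_mid 0.66 [0.605 0.184 0.085] [372. 321.]
scene spacer0_mid 0.25 [0.663 0.231 0.016] [360. 366.]
top sleeve0_mid 0.7 [ 0.51  -0.335  0.035] [444. 268.]
top sleeve0_mid 0.24 [ 0.748 -0.184  0.032] [377. 169.]
top scanner_mid 0.9 [0.483 0.008 0.043] [296. 281.]
top scanner_mid 0.87 [ 0.331 -0.125  0.04 ] [355. 347.]
top collar_mid 0.69 [0.643 0.195 0.01 ] [220. 215.]
top collar_mid 0.45 [ 0.548 -0.143  0.04 ] [361. 252.]
top spacer0_mid 0.7 [0.774 0.154 0.044] [235. 159.]
top spacer0_mid 0.46 [ 0.543 -0.2    0.036] [386. 254.]
```

View pics/end.png

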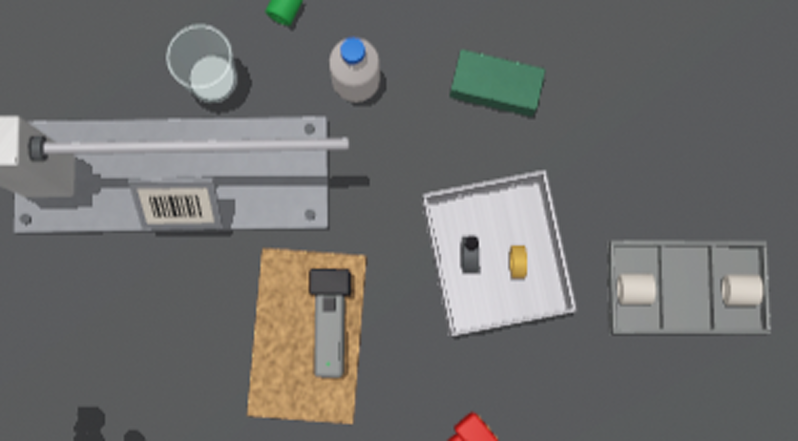

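```bash
python3 -c "
from workcell import job
print(job.close_job())"
```

```text
the job is handed in; nothing more can be done
None
```

The job is handed in with no verdict returned. The scanner was aimed at the label for about 2 s and laid back; it was later knocked about 26 mm but still lies on its mat. The collar and the one spacer present are in the steel box, and the two sleeves present lie in separate tray compartments.

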